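Vent the drawer warmer and hold its self-closing drawer at the loading mark

TASK

The brown dish in the countertop drawer warmer is ready to be lifted out. First let the steam off: with the drawer still shut, swing the vent lever on top of the warmer to its middle (half-open) line; then pull the drawer by its bar handle out to the loading mark, 110 mm, and finish while still holding it there, because its spring pulls it shut the moment you let go. Keep the dish standing in the drawer and leave everything else on the counter and on the warmer where it is.

Things in the scene. Friction and masses are not known exactly. Their poses are not given: they have to be found in the camera images.
- warmer: Countertop drawer warmer, a fixed brushed-steel box 420 wide (y) x 420 deep (x) x 190 mm high on four rubber feet. Origin: on the counter under the middle of its front edge; its x axis points from the front face back into the box, y to the left as seen by someone facing the front, which is turned roughly towards the robot; z up. The drawer fills the front except for a 110 mm wide control column (thermostat dial, switch) at its -y end; the flat steel deck is at z = 190 mm.
- vent (a joint): Rotation of the vent lever about its upright axis in rad, growing anticlockwise seen from above: 0 = shut (lever points 45 degrees to the +y side of straight forward), 0.785 = half-open line (lever points straight out over the front, along the warmer's -x), 1.571 = open. It stays where it is left; it takes about 1.5 to 2 N at the grip to move. Three short dark lines are engraved on the deck round the vent for shut, half and open.
- vent_axis (a point): Point on the vent's upright pivot axis at deck height, 50 mm behind the front edge above the control column (x 50, y -155, z 190 mm in the warmer's frame). The vent is a 74 mm steel disc with six holes.
- vent_grip (a point): Point on the axis of the upright black finger grip at the end of the vent lever, 38 mm above the deck and 85 mm from the vent axis. The grip is a round peg of 18 mm diameter, its foot on the flat lever at 15 mm and its top at 58 mm above the deck.
- drawer (a joint): How far the drawer is out, in m: 0 = shut, 0.110 = loading mark, 0.150 = end stop. It slides straight out along the warmer's -x. A spring pulls it shut: 4.2 N when shut, growing to 8 N at the mark. The mark is a dark groove across both side walls of the drawer; it comes level with the front edge of the warmer's box when the drawer is 110 mm out.
- drawer_handle (a point): Middle of the drawer's bar handle: a round steel bar 14 mm in diameter and 180 mm long, level and parallel to the front (along the warmer's y), 160 mm above the counter, 55 mm out from the drawer's front panel (48 mm clear behind the bar), 30 mm lower than the deck. It moves with the drawer.
- dish: Brown ceramic dish, 88 mm across, 40 mm high, about 0.26 kg, standing loose on the drawer's floor just behind the front panel (out of sight while the drawer is shut). Origin: centre of its underside, 60 mm above the counter.
- kawali: Bystander: heavy aluminium kawali (round pan), 320 mm across, 88 mm high, two loop ears along its y axis reaching 196 mm from the centre; on the counter to the left. Origin: centre of its underside.
- glass_lid: Bystander: glass lid 164 mm across with a steel knob, 50 mm high in all, lying on the counter to the right. Origin: centre of its underside.
- strainer: Bystander: small steel strainer, bowl 84 mm across and 36 mm high with a handle along +x reaching 150 mm from the centre, on the middle of the warmer's deck, handle towards the back. Origin: centre of its underside.
- pinch_bowl: Bystander: silicone pinch bowl 76 mm across, 32 mm high, on the counter in front of the control column. Origin: centre of its underside.
- saucer: Bystander: white ceramic saucer, 110 mm across, 16 mm high, on the warmer's deck towards its left (+y) side. Origin: centre of its underside.
- wood_ladle: Bystander: wooden ladle 340 mm long, lying along its own x (bowl at +x), bowl 28 mm high, on the counter to the right. Origin: on the counter under the shaft.

How it is judged:
On the way, in this order (a step that is already met when the one before it is completed fails the run):
1. the vent lever stands at its half-open line while the drawer is still shut (value of joint vent between 0.665 and 0.905 rad and value of joint drawer below 0.015 m), for 0.3 s.
2. the drawer is held out at the loading mark by the fingers (value of joint drawer between 0.102 and 0.118 m and contact force between the fingers and drawer above 3 N), for 0.3 s.
At the end, for the whole second after the job is handed in: The fingers hold the drawer still, 110 mm out within 8 mm (pushing or gripping it with more than 3 N); the vent lever stands at half-open (0.785 rad) within 0.12 rad; the dish stands upright on the drawer's floor; no bystander is more than 30 mm from where it stood (all of step 2 and value of joint vent between 0.665 and 0.905 rad and velocity of joint drawer between -0.02 and 0.02 m/s and angle between dish's own z axis and vertical below 0.3 rad and z of dish in the frame of warmer between 0.05 and 0.075 m and distance of each of kawali, glass_lid, strainer, pinch_bowl, saucer, wood_ladle from where it was at the start of the episode below 0.03 m); the arm keeps its last pose, push and grip.
It fails at once if the dish is tipped over (angle between dish's own z axis and vertical above 0.5 rad).
It fails at once if a bystander is knocked out of its place (more than 30 mm) (distance of any of kawali, glass_lid, strainer, pinch_bowl, saucer, wood_ladle from where it was at the start of the episode above 0.03 m).
It also fails if it takes over 48 s, if anything falls off the work surface, if the arm or the gripper's body presses on something with over 40 N, if the wrist force passes 120 N, or if a joint passes its speed limit or range.

ROBOT

A 7-joint arm with a two-finger parallel gripper is mounted at the origin on the work surface. World frame = base frame: x ahead of the robot, y to its left, z up, the work surface at z = 0. Lengths are in m, angles in rad, forces in N, time in s.
With the tool pointing down it reaches from about 0.4 to 0.9 m from the base axis. Payload 5.6 kg.
Tool frame: the origin (TCP) lies at the very end of the fingers, on their centre line; the grasp point (between the pads) lies 19 mm behind it; x points along the fingers, z is the direction in which the jaws open and shut, and the axes are right-handed (so a half turn about x gives the same grasp; the last joint's range is limited). The gripper opens to 92 mm and grips with 3 to 60 N. Pads are 20 mm wide; open, the fingers measure 128 mm over their backs; the gripper's body (75 mm by 189 mm) begins 69 mm behind the grasp point.
Start: joints at [-0.043, 0.468, -0.012, 1.603, 0.006, 1.071, -0.056], TCP at [0.65, -0, 0.183] pointing down, gripper open.
Joint ranges: [-2.53, 2.53], [-0.31, 2.02], [-1.57, 1.55], [0.28, 2.44], [-1.29, 4.43], [0.15, 1.84], [-2.92, 2.92]. Speed limits (rad/s): [2.57, 2.57, 3.14, 3.14, 3.14, 3.14, 3.14].

INTERFACE

Orientations are given as a unit quaternion [w, x, y, z].
In Python, from workcell import robot, grab_frame, get_calibration gives the robot as it stands.
- The arm moves only by the tool play_rows, never from a script. Its argument "commands" is a list that holds one entry, the list of rows, each a list of 7 numbers: the turn, a rotation vector about the tool's x, y, z in rad, then the shift along the tool's x, y, z in m, then the finger opening in m, from 0 to 0.0919. In form: [[[ax, ay, az, x, y, z, fingers], ...]]. A call has 1 to 8 rows; each row is the pose to reach, as a shift and turn from the pose commanded when the call began, along the tool's axes at that moment; what a row does not reach only later rows make up. A row lasts 1/10 s, in which the tool goes at most 50 mm and 8.59 degrees, less where a joint would pass 70% of its speed; a pose out of reach is approached as far as the arm can. A call with a gripper value outside its range is refused whole. The fingers move at their own pace and stop on an object; "force" is the grip in N (left out, the last holds). Time passes only in rows, so rows that repeat a pose let the fingers close. It gives the time, the measured TCP pose, the force and the opening at its end, in the units of the state.
- robot.get_obs(): the state, without advancing time (a new reading comes with each control period).
- grab_frame(name): name is "scene" or "side" or "wrist"; returns the picture (384x512x3 uint8, red, green, blue); there is no depth.
- get_calibration(name): a dict with "fov_y" (degrees; the focal length in pixels is half the picture's height over the tangent of half this angle, whatever the lens; pixels are square), "cx", "cy" (the principal point, pixels), "dist_coeffs" ([k1, k2, p1, p2, k3] as OpenCV has them; the pictures are not rectified), "rvec" (rotation vector, rad) and "tvec" (3), from world to camera coordinates, as OpenCV has them. Camera axes: x right, y down, z forward; pixel columns grow to the right and rows downward; lengths in m; the calibration is good to about 2 mm. A picture is of the moment at which its call begins: read the wrist's pose just before it. get_calibration takes no time and is no camera call; for the wrist camera it gives the pose at the moment of the call.
- robot.job_done(): hands the job in, once; it reports no verdict.
The state is a dict: "t": time; "joints": joint angles; "qvel": joint speeds; "joint_torque": joint torques, N m; "position": TCP position; "ee_rot": TCP orientation; "force": force on the tool from outside, world axes, zero at the start; "wrist_torque": the same for the moment, N m; "finger_gap": opening from 0.0 (shut) to 1.0 (fully open).
Only numpy, scipy, OpenCV 4.12 (cv2) and the standard library are available. Lean on these libraries where they do the work, as an engineer would, in place of code of your own. Each camera call takes 0.05 s, during which the arm holds its last target.

## Working session

There is one attempt and no reset: what is moved stays moved. The work goes in short steps, Python scripts to look and compute and a tool call to move; the robot and the scene stay as the last step left them, time stands still between calls to the robot, and variables do not carry over. Pictures are saved under pics/ and viewed, and the job is handed in when it is done.

Besides the shell and the picture viewer there is one more tool, called by a JSON object that holds its "fn" and its "kwargs". play_rows: Moves the arm, as the interface text tells. Its arguments: {"type":"object","properties":{"commands":{"type":"array","items":{"type":"array","items":{"type":"array","items":{"type":"number"}}}},"force":{"type":"number"}},"required":["commands"]}

```bash
mkdir -p pics; ls; python3 - <<'E'
from workcell import robot, grab_frame, get_calibration
import cv2
o=robot.get_obs();print(o)
for n in ["scene","side","wrist"]:
    print(n,get_calibration(n)); cv2.imwrite(f"pics/{n}0.png",grab_frame(n)[:,:,::-1])
E
```

```text
pics
{'t': 0.0, 'joints': array([-0.04300483,  0.46836578, -0.01164349,  1.60360722,  0.005966  ,
        1.07139862, -0.05631021]), 'qvel': array([-0.00116743,  0.00113985,  0.00062693, -0.00116491, -0.00044336,
       -0.00042761, -0.00015445]), 'joint_torque': array([-3.39112758e-04, -5.20573139e+01, -1.31628491e-02, -2.43752271e+01,
       -5.67366311e-02,  1.73054746e-02,  1.50106093e-04]), 'position': array([ 6.49366824e-01, -3.42955752e-05,  1.82054591e-01]), 'ee_rot': array([ 7.06490386e-01, -8.83124781e-06,  7.07722638e-01, -4.37929370e-05]), 'force': array([-0.27051794, -0.47602527, -0.6308943 ]), 'wrist_torque': array([ 0.08470295,  0.05137183, -0.03532125]), 'finger_gap': 1.0007770585186864}
scene {'fov_y': 42.3371870323152, 'cx': 248.1988700622466, 'cy': 186.78462503218736, 'dist_coeffs': array([-0.04507799,  0.        ,  0.        ,  0.        ,  0.        ]), 'rvec': array([ 2.36033028, -0.29622968,  0.13504785]), 'tvec': array([-0.58421793,  0.21862955,  1.70315027])}
side {'fov_y': 54.67146202401112, 'cx': 255.1614319453603, 'cy': 188.16586064215593, 'dist_coeffs': array([-0.12222285,  0.        ,  0.        ,  0.        ,  0.        ]), 'rvec': array([ 0.57702581, -2.72728477,  1.08629339]), 'tvec': array([0.56193845, 0.27926346, 1.20611393])}
wrist {'fov_y': 69.87950034762103, 'cx': 259.10946101009455, 'cy': 189.49285882755618, 'dist_coeffs': array([0.00677945, 0.        , 0.        , 0.        , 0.        ]), 'rvec': array([-2.86044161e+00,  1.09932334e-04,  1.15350005e-03]), 'tvec': array([-0.64976991, -0.0321248 ,  0.3908821 ])}
```

View pics/scene0.png

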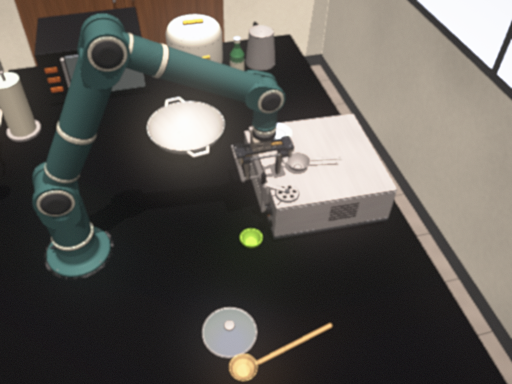

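View pics/side0.png

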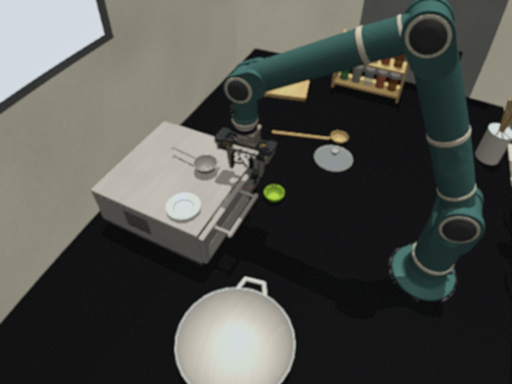

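View pics/wrist0.png

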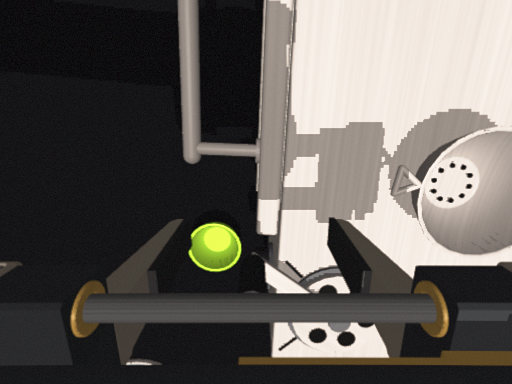

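The scene view shows the warmer at the upper right, with its vent at about (287,193) and the pinch bowl at (251,238). The wrist view shows the handle bar at col ~190, the front edge at col ~270-295, and the vent partly hidden behind the fingers. I'll enlarge these for measuring.

```bash
cat > h.py <<'E'
import numpy as np, cv2
from scipy.spatial.transform import Rotation as R
def cam(c):
    f=192/np.tan(np.radians(c["fov_y"]/2)); K=np.array([[f,0,c["cx"]],[0,f,c["cy"]],[0,0,1]])
    return K,np.array(c["dist_coeffs"]),np.array(c["rvec"]),np.array(c["tvec"])
def ray(c,px):
    K,d,r,t=cam(c); u=cv2.undistortPoints(np.array(px,float).reshape(-1,1,2),K,d).reshape(-1,2)
    M=cv2.Rodrigues(r)[0]; o=-M.T@t; D=np.c_[u,np.ones(len(u))]@M; return o,D
def onz(c,px,z):
    o,D=ray(c,px); return o+D*((z-o[2])/D[:,2])[:,None]
def proj(c,P):
    K,d,r,t=cam(c); return cv2.projectPoints(np.array(P,float).reshape(-1,3),r,t,K,d)[0].reshape(-1,2)
E
python3 - <<'E'
import cv2
from h import *
from workcell import get_calibration
im=cv2.imread("pics/scene0.png")
cv2.imwrite("pics/s0z.png",cv2.resize(im[110:250,225:405],None,fx=4.4,fy=4.2,interpolation=cv2.INTER_CUBIC))
im=cv2.imread("pics/side0.png")
cv2.imwrite("pics/d0z.png",cv2.resize(im[110:270,85:295],None,fx=3.7,fy=3.7,interpolation=cv2.INTER_CUBIC))
c=get_calibration("wrist")
print("front edge deck",onz(c,[[296,10],[276,225]],.19))
print("bar",onz(c,[[189,10],[192,155]],.16))
print("disc",onz(c,[[338,310]],.19))
c=get_calibration("scene"); print(onz(c,[[287,193]],.19), onz(c,[[398,188],[275,236],[352,115],[251,240]],.19))
E
```

```text
front edge deck [[ 0.67278621  0.13665974  0.19      ]
 [ 0.66289941 -0.00678406  0.19      ]]
bar [[0.60009532 0.14580121 0.16      ]
 [0.59505918 0.0421585  0.16      ]]
disc [[ 0.71623116 -0.08389097  0.19      ]]
[[ 0.71282953 -0.08223098  0.19      ]] [[ 1.08365362 -0.15070645  0.19      ]
 [ 0.62228653 -0.24565238  0.19      ]
 [ 1.08821842  0.25635659  0.19      ]
 [ 0.54714904 -0.24268632  0.19      ]]
```

View pics/s0z.png

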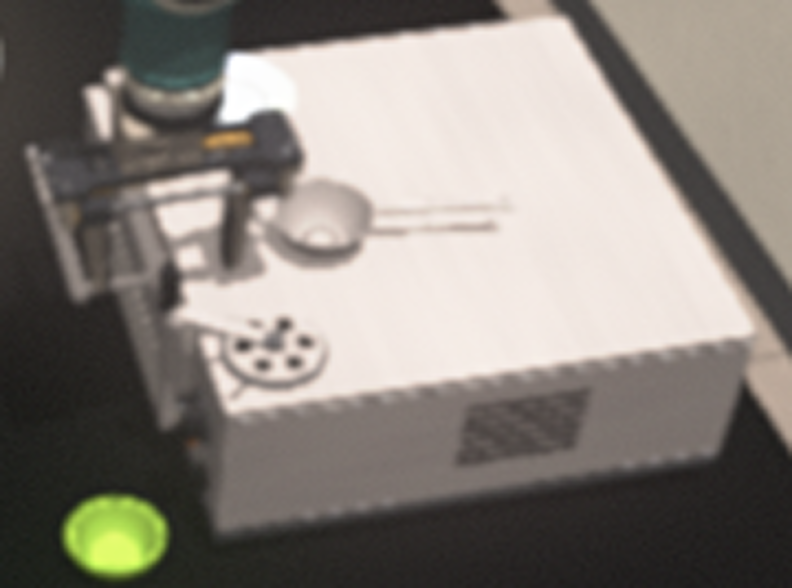

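View pics/d0z.png

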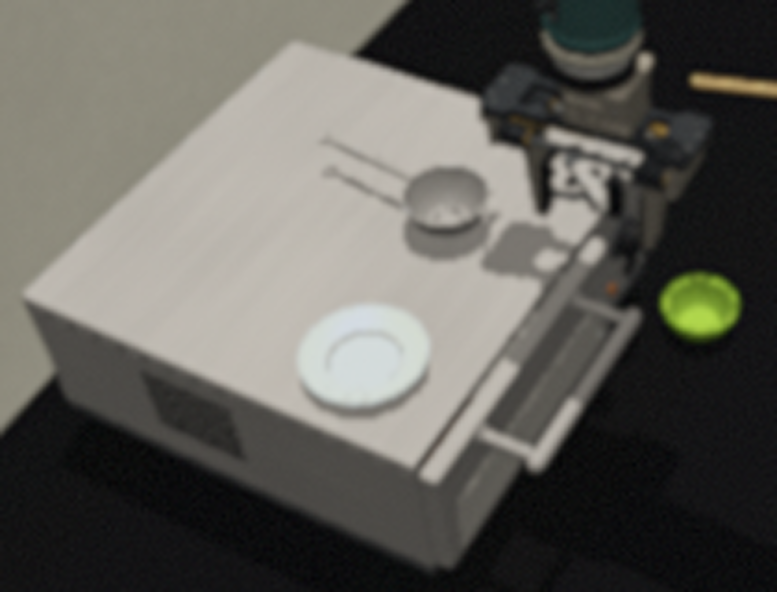

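```bash
cat >> h.py <<'E'
V=np.array([.7145,-.083]); psi=-.055
def W(x,y,z=0,psi=None,V=None):
    psi=globals()['psi'] if psi is None else psi; V=globals()['V'] if V is None else V
    ex=np.array([np.cos(psi),np.sin(psi)]); ey=np.array([-ex[1],ex[0]])
    p=V+(x-.05)*ex+(y+.155)*ey; return np.array([p[0],p[1],z])
E
python3 - <<'E'
import cv2
from h import *
from workcell import get_calibration
s=np.sqrt(.5)*.085
pts={'v':W(.05,-.155,.19),'g0':W(.05-s,-.155+s,.205),'g1':W(.05-s,-.155+s,.248),'h':W(-.035,-.155,.205),
 'c1':W(0,-.21,.19),'c2':W(.42,-.21,.19),'c3':W(.42,.21,.19),'c4':W(0,.21,.19),'b1':W(-.055,-.035,.16),'b2':W(-.055,.145,.16),'T':[.65,0,.183]}
for k,p in pts.items(): print(k,np.round(p,3))
for n,(x0,y0,w,hh,f) in {"scene":(225,110,180,140,4.2),"side":(85,110,210,160,3.7),"wrist":(0,0,512,384,1.5)}.items():
    c=get_calibration(n); im=cv2.imread(f"pics/{n}0.png")[y0:y0+hh,x0:x0+w]
    im=cv2.resize(im,None,fx=f,fy=f,interpolation=cv2.INTER_CUBIC)
    for k,p in pts.items():
        u=(proj(c,p)[0]+.5-[x0,y0])*f
        cv2.circle(im,tuple(int(round(a)) for a in u),3,(0,0,255),-1); cv2.putText(im,k,(int(u[0])+4,int(u[1])),0,.5,(255,0,0),1)
    cv2.imwrite(f"pics/{n}_ov.png",im)
E
```

```text
v [ 0.714 -0.083  0.19 ]
g0 [ 0.658 -0.02   0.205]
g1 [ 0.658 -0.02   0.248]
h [ 0.63  -0.078  0.205]
c1 [ 0.662 -0.135  0.19 ]
c2 [ 1.081 -0.158  0.19 ]
c3 [1.104 0.261 0.19 ]
c4 [0.685 0.284 0.19 ]
b1 [0.616 0.043 0.16 ]
b2 [0.626 0.222 0.16 ]
T [0.65  0.    0.183]
```

View pics/scene_ov.png

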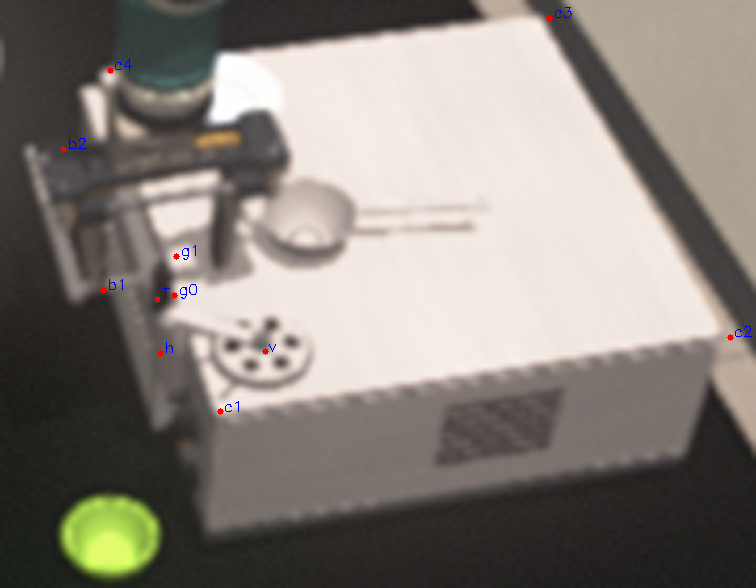

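View pics/side_ov.png

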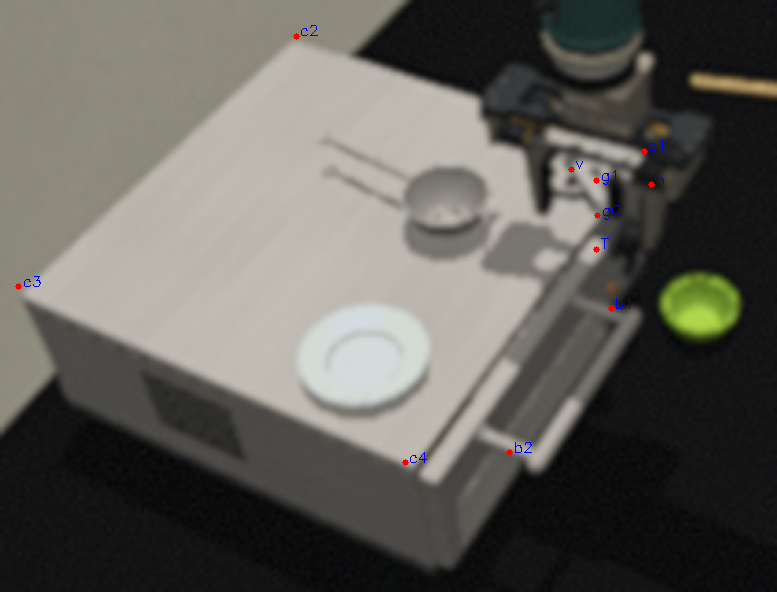

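View pics/wrist_ov.png

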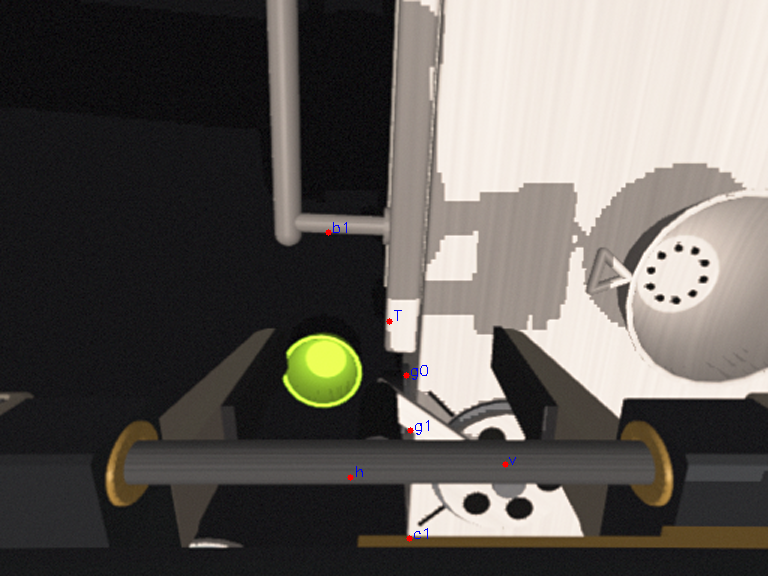

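The overlay agrees within ~1 cm, but the vent and grip are partly hidden in the wrist view. I'll raise the tool and shift it to -y so the wrist camera can see the vent and grip.

{"fn": "play_rows", "kwargs": {"commands": [[[0,0,0,-0.05,0,0,0.0919],[0,0,0,-0.1,0,0,0.0919],[0,0,0,-0.1,-0.05,0,0.0919],[0,0,0,-0.1,-0.1,0,0.0919],[0,0,0,-0.1,-0.15,0,0.0919],[0,0,0,-0.1,-0.17,0,0.0919],[0,0,0,-0.1,-0.17,0,0.0919],[0,0,0,-0.1,-0.17,0,0.0919]]]}}

```text
t: 0.95
position: [0.6499, -0.1691, 0.2825]
ee_rot: [0.707, 0.0, 0.707, 0.0]
force: [1.0, 0.9, -1.1]
finger_gap: 0.997
```

```bash
python3 - <<'E'
from workcell import robot, grab_frame, get_calibration
import cv2,pickle
o=robot.get_obs();print(o['t'],o['position'],o['ee_rot'],o['force'])
C={}
for n in ["wrist","scene","side"]:
    C[n]=get_calibration(n); cv2.imwrite(f"pics/{n}1.png",grab_frame(n)[:,:,::-1])
pickle.dump(C,open("c1.pkl","wb"))
im=cv2.imread("pics/wrist1.png");cv2.imwrite("pics/w1z.png",cv2.resize(im,None,fx=1.5,fy=1.5,interpolation=cv2.INTER_CUBIC))
im=cv2.imread("pics/scene1.png");cv2.imwrite("pics/s1z.png",cv2.resize(im[110:250,225:405],None,fx=4.2,fy=4.2,interpolation=cv2.INTER_CUBIC))
im=cv2.imread("pics/side1.png");cv2.imwrite("pics/d1z.png",cv2.resize(im[110:270,85:295],None,fx=3.7,fy=3.7,interpolation=cv2.INTER_CUBIC))
E
```

```text
0.95 [ 0.64991452 -0.16914726  0.28249281] [7.06876622e-01 3.89732865e-04 7.07336631e-01 4.24425187e-04] [ 0.98052182  0.87257409 -1.1319348 ]
```

View pics/w1z.png

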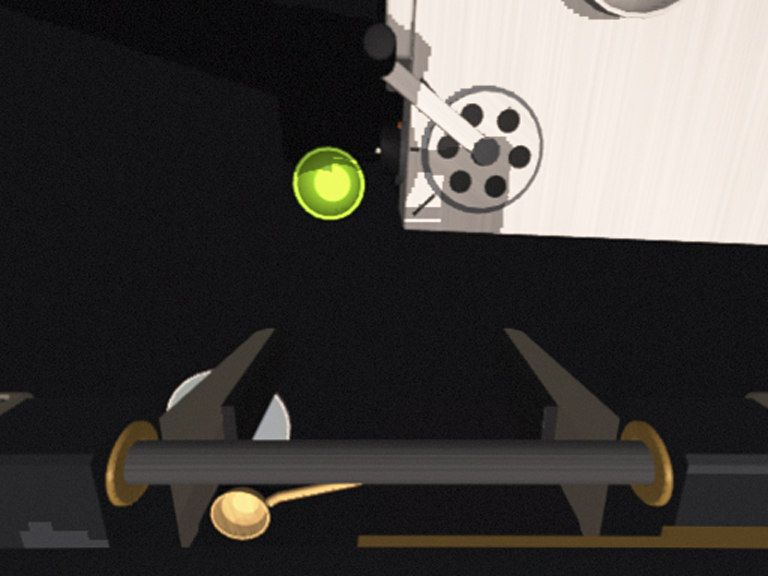

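View pics/s1z.png

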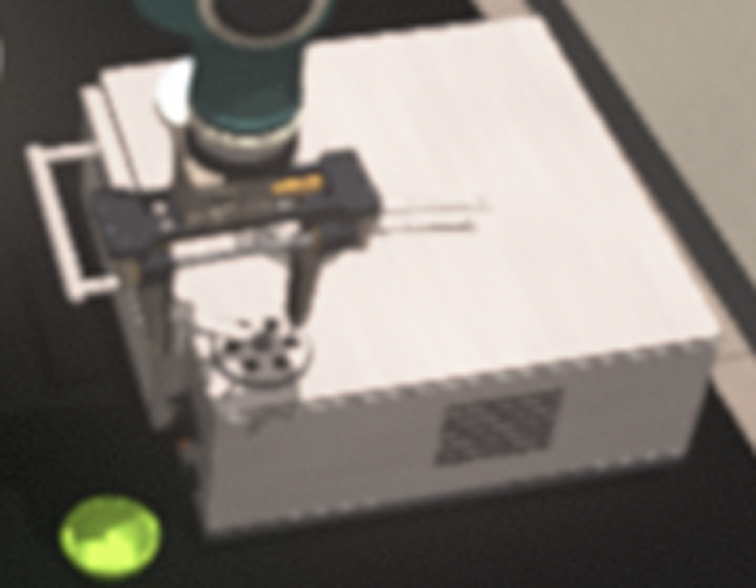

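View pics/d1z.png

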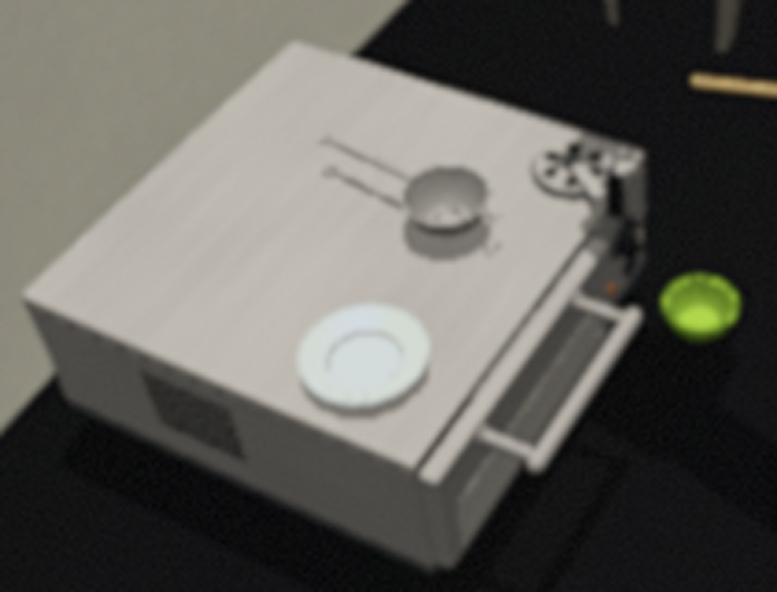

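The wrist view now shows it clearly (×1.5 pixels): disc centre (483,149), hub (486,152), grip top (380,41), box corner (405,229), half-open line at (415,150).

```bash
python3 - <<'E'
from h import *
import pickle
C=pickle.load(open("c1.pkl","rb"));c=C["wrist"]
g=lambda p,z:onz(c,[[p[0]/1.5-.17,p[1]/1.5-.17]],z)[0]
v=g((483,149),.192);print("disc",v,"rimdiam",g((543,149),.192)-g((423,149),.192))
hm=np.mean([g(p,.193) for p in[(472,114),(508,120),(519,156),(495,186),(460,181),(447,147)]],0);print("holes",hm)
gt=g((381,41),.248);print("grip",gt,"dist",np.hypot(*(gt-v)[:2]),"angle",np.degrees(np.arctan2(*(gt-v)[[1,0]])))
print("corner",g((405,229),.19),g((767,244),.19),g((415,150),.19))
d=g((767,244),.19)-g((405,229),.19);print("yaw",np.arctan2(d[1],d[0]))
s=C["side"];q=lambda p:onz(s,[[p[0]/3.7+85-.4,p[1]/3.7+110-.4]],.16)[0]
a=q((538,462));b=q((632,315));print("bar side",a,b,np.hypot(*(a-b)[:2]))
s=C["scene"];q=lambda p:onz(s,[[p[0]/4.2+225-.4,p[1]/4.2+110-.4]],.16)[0]
a=q((38,152));b=q((75,295));print("bar scene",a,b,np.hypot(*(a-b)[:2]),"yaw",np.arctan2(*(a-b)[:2]))
E
```

```text
disc [ 0.71379393 -0.0809062   0.192     ] rimdiam [ 8.07886671e-02 -8.20440453e-05  0.00000000e+00]
holes [ 0.71397203 -0.08232192  0.193     ]
grip [ 0.64637044 -0.03080447  0.248     ] dist 0.08400066310362005 angle 143.384321449712
corner [ 0.66190912 -0.13515229  0.19      ] [ 0.92218759 -0.14619816  0.19      ] [ 0.66811671 -0.08144515  0.19      ]
yaw -0.0424132220252602
bar side [0.5996964  0.22179575 0.16      ] [0.59515839 0.04251606 0.16      ] 0.17933711756615375
bar scene [0.603637   0.22270528 0.16      ] [0.59196671 0.04156141 0.16      ] 0.18151941622912623 yaw 0.06433662713523594
```

The grip is at (0.646, -0.031), 84 mm from the vent axis, which fits the given 85 mm. I'll move over it and then down.

{"fn": "play_rows", "kwargs": {"commands": [[[0,0,0,0,0.05,-0.002,0.07],[0,0,0,0,0.1,-0.004,0.06],[0,0,0,0,0.138,-0.004,0.06],[0,0,0,0,0.138,-0.004,0.06],[0,0,0,0.04,0.138,-0.004,0.06],[0,0,0,0.069,0.138,-0.004,0.06],[0,0,0,0.069,0.138,-0.004,0.06],[0,0,0,0.069,0.138,-0.004,0.06]]], "force": 8}}

```text
t: 1.9
position: [0.6462, -0.0315, 0.2145]
ee_rot: [0.707, -0.0, 0.707, 0.0]
force: [1.0, 0.3, 0.2]
finger_gap: 0.651
```

```bash
python3 - <<'E'
from workcell import robot, grab_frame, get_calibration
import cv2
o=robot.get_obs();print(o['t'],o['position'],o['force'],o['finger_gap'])
for n,(x0,y0,w,h,f) in {"side":(185,110,110,90,5),"scene":(225,110,180,140,4.2),"wrist":(0,0,512,384,1.5)}.items():
    im=grab_frame(n)[:,:,::-1]; cv2.imwrite(f"pics/{n}2.png",cv2.resize(im[y0:y0+h,x0:x0+w],None,fx=f,fy=f,interpolation=cv2.INTER_CUBIC))
E
```

```text
1.9 [ 0.64622203 -0.03151978  0.21453553] [0.99466953 0.34862873 0.21862546] 0.6511452158249607
```

View pics/side2.png

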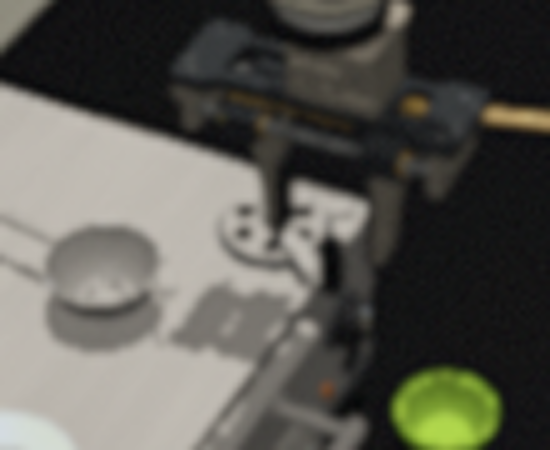

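View pics/wrist2.png

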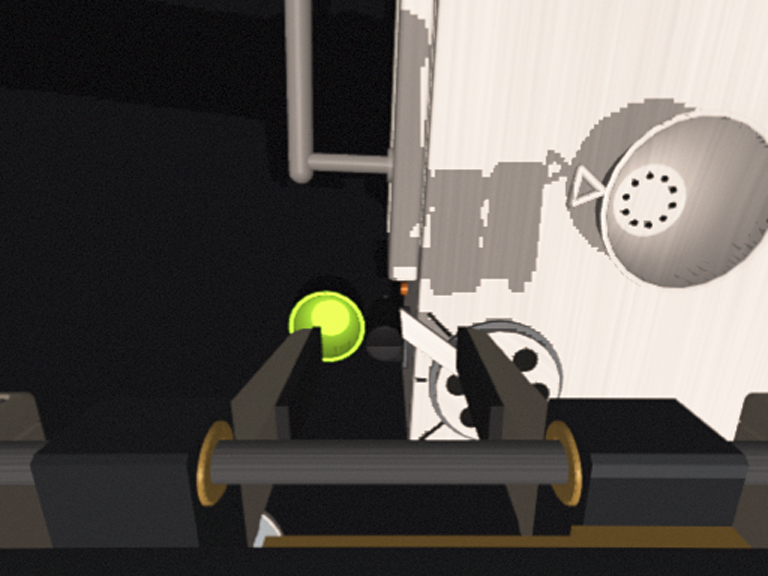

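The peg (wrist ×1.5, around (383,345)) sits centrally between the open fingers. Closing.

{"fn": "play_rows", "kwargs": {"commands": [[[0,0,0,0,0,0,0.01],[0,0,0,0,0,0,0.01],[0,0,0,0,0,0,0.01],[0,0,0,0,0,0,0.01],[0,0,0,0,0,0,0.01],[0,0,0,0,0,0,0.01],[0,0,0,0,0,0,0.01],[0,0,0,0,0,0,0.01]]], "force": 10}}

```text
t: 2.85
position: [0.6453, -0.0318, 0.2139]
ee_rot: [0.707, 0.0, 0.708, 0.0]
force: [-4.0, 0.9, 2.2]
finger_gap: 0.182
```

The gap is 16.7 mm, so the 18 mm peg is held. Now I'll swing the lever along its arc to the half-open line.

{"fn": "play_rows", "kwargs": {"commands": [[[0,0,0,0,-0.008,-0.0056,0.01],[0,0,0,0,-0.017,-0.01,0.01],[0,0,0,0,-0.027,-0.0137,0.01],[0,0,0,0,-0.037,-0.016,0.01],[0,0,0,0,-0.0464,-0.017,0.01],[0,0,0,0,-0.0464,-0.017,0.01],[0,0,0,0,-0.0464,-0.017,0.01],[0,0,0,0,-0.0464,-0.017,0.01]]]}}

```text
t: 3.65
position: [0.6278, -0.0807, 0.2139]
ee_rot: [0.706, -0.0, 0.708, -0.001]
force: [-5.5, -1.1, 1.5]
finger_gap: 0.18
```

```bash
python3 - <<'E'
from workcell import robot, grab_frame, get_calibration
import cv2
o=robot.get_obs();print(o['t'],o['position'],o['force'],o['finger_gap'])
for n,(x0,y0,w,h,f) in {"side":(185,110,110,90,5),"scene":(225,110,180,140,4.2),"wrist":(0,0,512,384,1.5)}.items():
    im=grab_frame(n)[:,:,::-1]; cv2.imwrite(f"pics/{n}3.png",cv2.resize(im[y0:y0+h,x0:x0+w],None,fx=f,fy=f,interpolation=cv2.INTER_CUBIC))
E
```

```text
3.65 [ 0.62779073 -0.08068964  0.21390023] [-5.53284296 -1.14407464  1.45185242] 0.17965148130616831
```

View pics/wrist3.png

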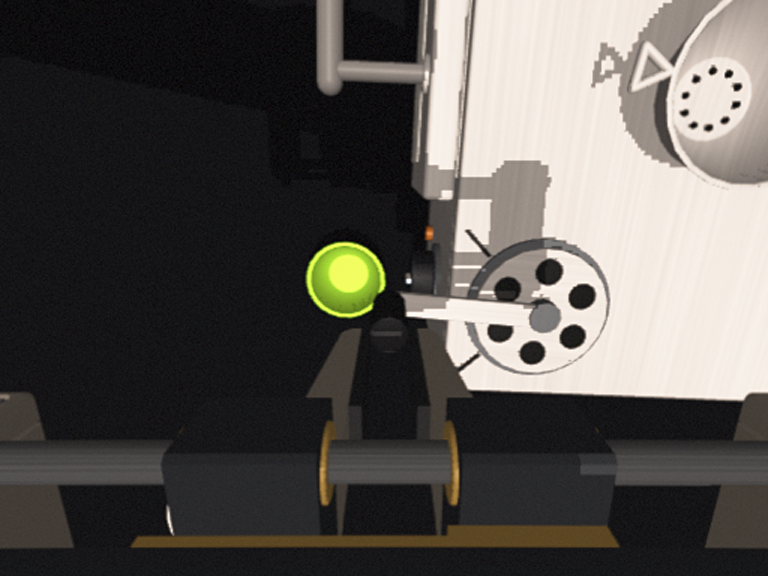

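View pics/scene3.png

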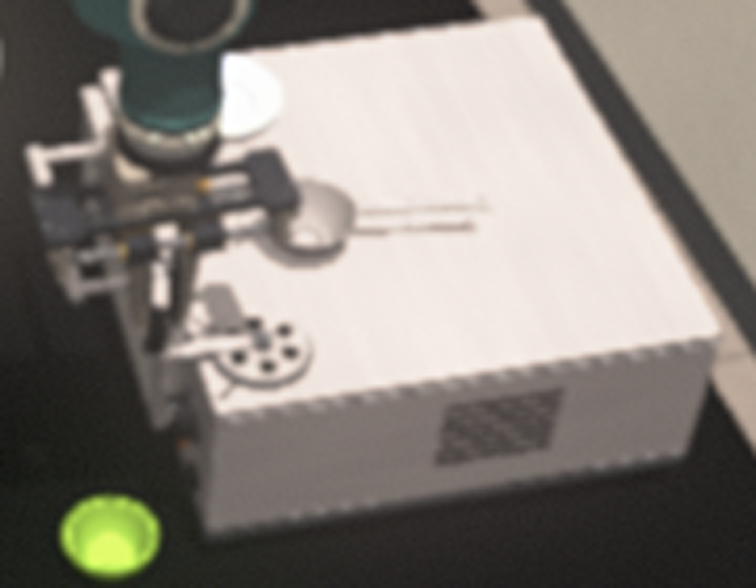

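The lever now points straight out over the front, midway between the other two lines (478,242) and (468,362). I'll release, lift off and verify.

{"fn": "play_rows", "kwargs": {"commands": [[[0,0,0,0,0,0,0.06],[0,0,0,0,0,0,0.06],[0,0,0,0,0,0,0.06],[0,0,0,0,0,0,0.06],[0,0,0,-0.04,0,0,0.06],[0,0,0,-0.07,0,0,0.06],[0,0,0,-0.07,-0.05,0,0.06],[0,0,0,-0.07,-0.05,0,0.06]]]}}

```text
t: 4.6
position: [0.6288, -0.1366, 0.2853]
ee_rot: [0.708, 0.001, 0.706, -0.005]
force: [0.1, 0.2, 0.4]
finger_gap: 0.655
```

```bash
python3 - <<'E'
from workcell import robot, grab_frame, get_calibration
import cv2,pickle
o=robot.get_obs();print(o['t'],o['position'],o['ee_rot'],o['force'],o['finger_gap'])
c=get_calibration("wrist");pickle.dump(c,open("c4.pkl","wb"))
cv2.imwrite("pics/wrist4.png",cv2.resize(grab_frame("wrist")[:,:,::-1],None,fx=1.5,fy=1.5,interpolation=cv2.INTER_CUBIC))
E
```

```text
4.6 [ 0.6288429  -0.13658751  0.28530004] [ 0.70793564  0.00113027  0.70625795 -0.00505517] [0.10947021 0.17978843 0.40814279] 0.6550893601554355
```

View pics/wrist4.png

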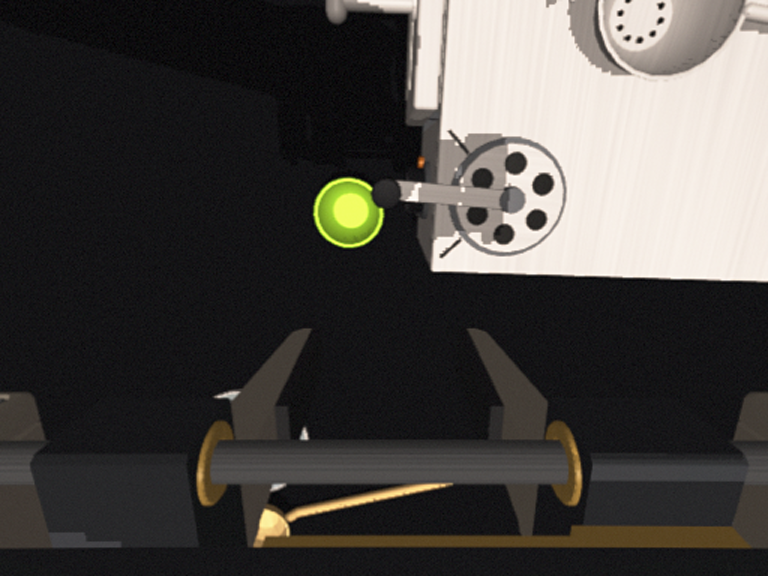

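```bash
python3 - <<'E'
from h import *
import pickle
c=pickle.load(open("c4.pkl","rb"))
g=lambda p,z:onz(c,[[p[0]/1.5-.17,p[1]/1.5-.17]],z)[0]
v=g((508,197),.192);hm=np.mean([g(p,.193) for p in[(515,162),(543,184),(536,220),(503,233),(476,214),(482,178)]],0);print(v,hm)
gt=g((386,193),.248);print("grip",gt)
d=g((767,282),.19)-g((433,271),.19);psi=np.degrees(np.arctan2(d[1],d[0]))
for w in(v,hm):
    e=gt-w; print(np.hypot(*e[:2]),"ang",np.degrees(np.arctan2(e[1],e[0])),"fwd",180+psi)
# line directions from vent
for p in[(450,131),(468,152),(441,257),(460,240)]:
    e=g(p,.19)-hm; print("line",np.degrees(np.arctan2(e[1],e[0]))%360)
print("drawer corner bar end",g((338,10),.16))
E
```

```text
[ 0.71364646 -0.08165802  0.192     ] [ 0.71424667 -0.08291876  0.193     ]
grip [ 0.62834668 -0.07427165  0.248     ]
0.08561898611688493 ang 175.05092790910015 fwd 177.48141415591653
0.08633412264542473 ang 174.2516914934753 fwd 177.48141415591653
line 133.18148989394118
line 133.17186794881965
line 222.1295428409895
line 221.82298932711626
drawer corner bar end [0.59626362 0.04315951 0.16      ]
```

The lever is at ~175° against 177.5° for the half line, about 0.05 rad off and inside the 0.12 tolerance. The two outer lines at 133° and 222° agree with that. Next I'll move above the bar middle at (0.600, 0.132).

{"fn": "play_rows", "kwargs": {"commands": [[[0,0,0,0,0.045,-0.005,0.046],[0,0,0,0,0.09,-0.01,0.046],[0.02,0,0,0,0.135,-0.015,0.046],[0.044,0,0,0,0.18,-0.02,0.046],[0.044,0,0,0,0.225,-0.025,0.046],[0.044,0,0,0,0.267,-0.029,0.046],[0.044,0,0,0,0.267,-0.029,0.046],[0.044,0,0,0,0.267,-0.029,0.046]]]}}

```text
t: 5.45
position: [0.5995, 0.1401, 0.2835]
ee_rot: [0.707, 0.014, 0.707, -0.015]
force: [0.2, -1.0, 1.1]
finger_gap: 0.5
```

```bash
python3 - <<'E'
from workcell import robot, grab_frame, get_calibration
import cv2,pickle
from h import *
o=robot.get_obs();q=o['ee_rot'];print(o['t'],o['position'],o['force'],o['finger_gap']);M=R.from_quat(np.r_[q[1:],q[0]]).as_matrix();print(M.round(3))
c=get_calibration("wrist");pickle.dump(c,open("c5.pkl","wb"))
cv2.imwrite("pics/wrist5.png",cv2.resize(grab_frame("wrist")[:,:,::-1],None,fx=1.5,fy=1.5,interpolation=cv2.INTER_CUBIC))
cv2.imwrite("pics/side5.png",cv2.resize(grab_frame("side")[110:270,85:295,::-1],None,fx=3.7,fy=3.7,interpolation=cv2.INTER_CUBIC))
E
```

```text
5.45 [0.5995157  0.14014345 0.28349837] [ 0.22716419 -0.98211726  1.09531158] 0.5004589200668003
[[-0.001  0.041  0.999]
 [-0.     0.999 -0.041]
 [-1.    -0.    -0.001]]
```

View pics/wrist5.png

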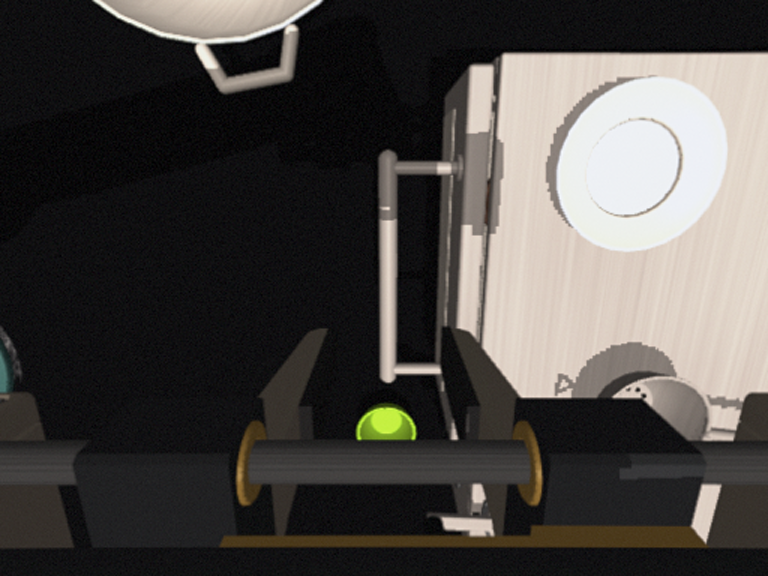

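View pics/side5.png

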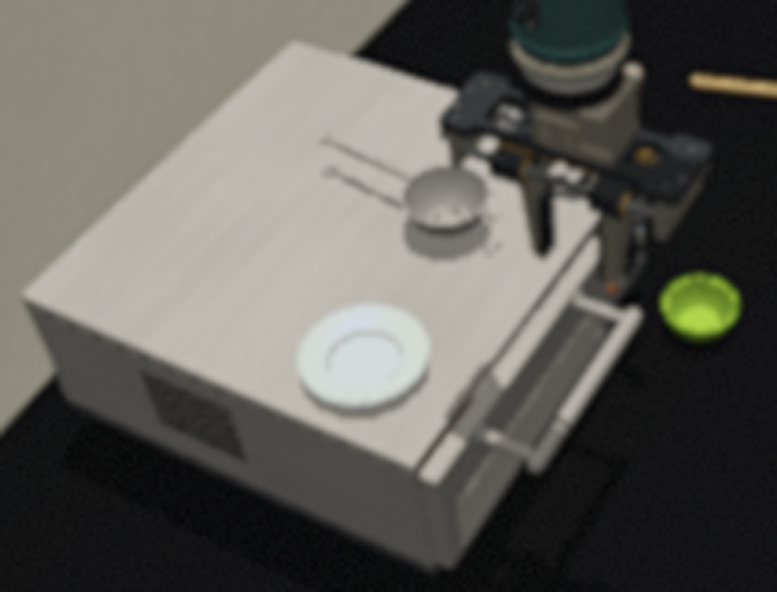

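The bar is upright at column 388 in the ×1.5 wrist view, midway between the fingers (about 327 and 450) and parallel to the tool y axis. A quick check of its position, then descend.

```bash
python3 - <<'E'
from h import *
import pickle
c=pickle.load(open("c5.pkl","rb"))
g=lambda p,z:onz(c,[[p[0]/1.5-.17,p[1]/1.5-.17]],z)[0]
a=g((388,155),.16);b=g((388,378),.16);print(a,b,(a+b)/2,np.hypot(*(a-b)[:2]),np.arctan2(*(a-b)[:2]))
print("panel top",g((470,200),.18),g((440,300),.16))
E
```

```text
[0.60283348 0.22515598 0.16      ] [0.59506019 0.03835393 0.16      ] [0.59894683 0.13175495 0.16      ] 0.1869637171180469 0.04158842501772465
panel top [0.66115549 0.19104996 0.18      ] [0.64120053 0.10863935 0.16      ]
```

{"fn": "play_rows", "kwargs": {"commands": [[[0,0,0,0.04,-0.006,0,0.046],[0,0,0,0.075,-0.006,0,0.046],[0,0,0,0.1,-0.006,0,0.046],[0,0,0,0.12,-0.006,0,0.046],[0,0,0,0.135,-0.006,0,0.046],[0,0,0,0.142,-0.006,0,0.046],[0,0,0,0.142,-0.006,0,0.046],[0,0,0,0.142,-0.006,0,0.046]]]}}

```text
t: 6.35
position: [0.6005, 0.1324, 0.1429]
ee_rot: [0.707, 0.016, 0.706, -0.016]
force: [0.4, 0.3, 0.1]
finger_gap: 0.501
```

{"fn": "play_rows", "kwargs": {"commands": [[[0,0,0,0,0,0,0.005],[0,0,0,0,0,0,0.005],[0,0,0,0,0,0,0.005],[0,0,0,0,0,0,0.005],[0,0,0,0,0,0,0.005],[0,0,0,0,0,0,0.005]]], "force": 30}}

```text
t: 6.95
position: [0.5998, 0.1326, 0.142]
ee_rot: [0.707, 0.016, 0.707, -0.016]
force: [0.1, 0.0, 0.3]
finger_gap: 0.058
```

```bash
python3 - <<'E'
from workcell import robot, grab_frame, get_calibration
import cv2
from h import *
o=robot.get_obs();q=o['ee_rot'];print(o['t'],o['position'],o['force'],o['finger_gap']*91.9);print(R.from_quat(np.r_[q[1:],q[0]]).as_matrix().round(3))
cv2.imwrite("pics/side6.png",cv2.resize(grab_frame("side")[110:270,85:295,::-1],None,fx=3.7,fy=3.7,interpolation=cv2.INTER_CUBIC))
E
```

```text
6.95 [0.59975556 0.13260394 0.14204101] [0.12079654 0.01309791 0.3393224 ] 5.3473933565957354
[[ 0.     0.044  0.999]
 [ 0.     0.999 -0.044]
 [-1.     0.     0.   ]]
```

View pics/side6.png

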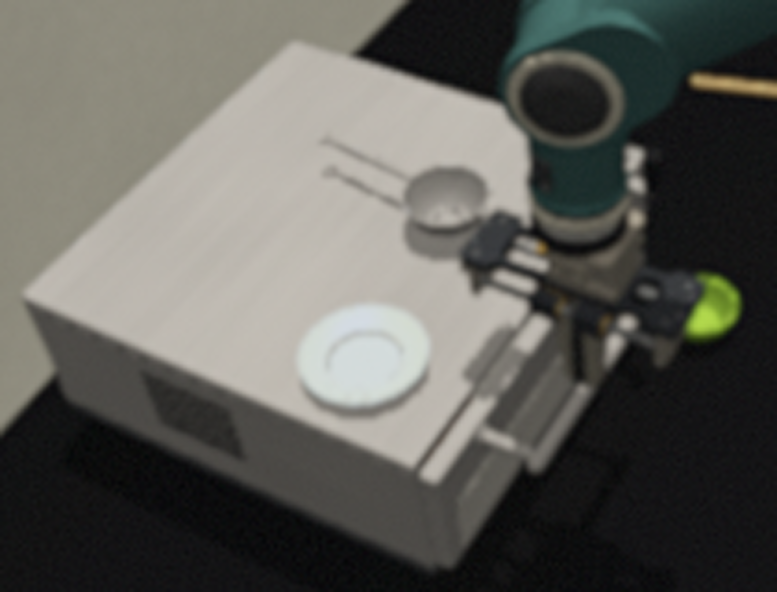

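The fingers closed to 5 mm, so the 14 mm bar isn't between the pads. I'll find out where the tips are relative to it.

```bash
python3 - <<'E'
from workcell import robot, grab_frame, get_calibration
import cv2
from h import *
T=np.array(robot.get_obs()['position'])
for n,(x0,y0,w,h,f) in {"side":(190,150,90,80,8),"scene":(215,110,100,80,7),"wrist":(0,0,512,384,1.5)}.items():
    c=get_calibration(n); im=cv2.resize(grab_frame(n)[y0:y0+h,x0:x0+w,::-1],None,fx=f,fy=f,interpolation=cv2.INTER_CUBIC)
    for k,p in {'T':T,'a':[.595,.042,.16],'b':[.603,.222,.16],'m':[.599,.132,.16]}.items():
        u=(proj(c,p)[0]+.5-[x0,y0])*f
        cv2.circle(im,tuple(int(round(a)) for a in u),3,(0,0,255),-1); cv2.putText(im,k,(int(u[0])+4,int(u[1])),0,.5,(255,100,0),1)
    cv2.imwrite(f"pics/{n}7.png",im)
E
```

View pics/side7.png

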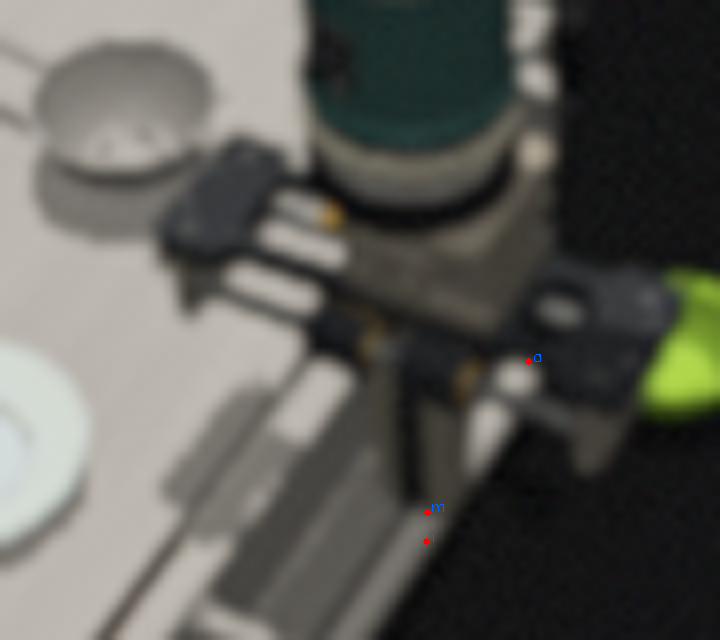

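View pics/wrist7.png

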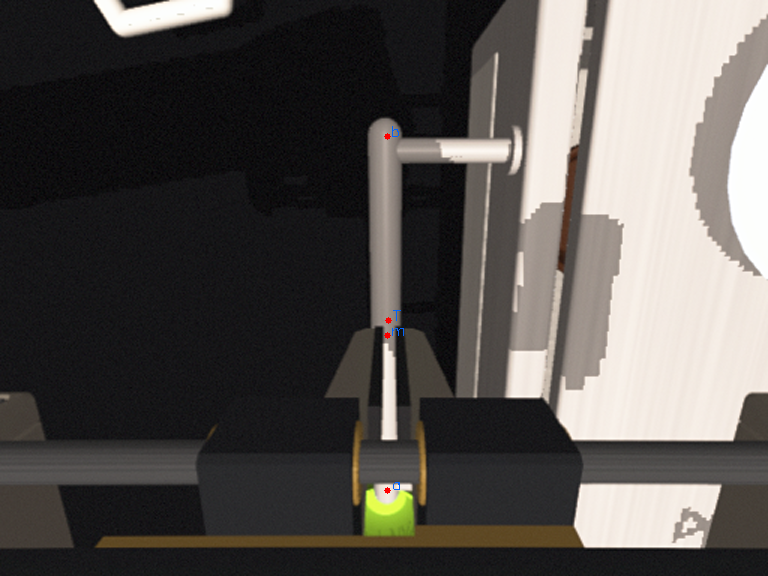

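View pics/scene7.png

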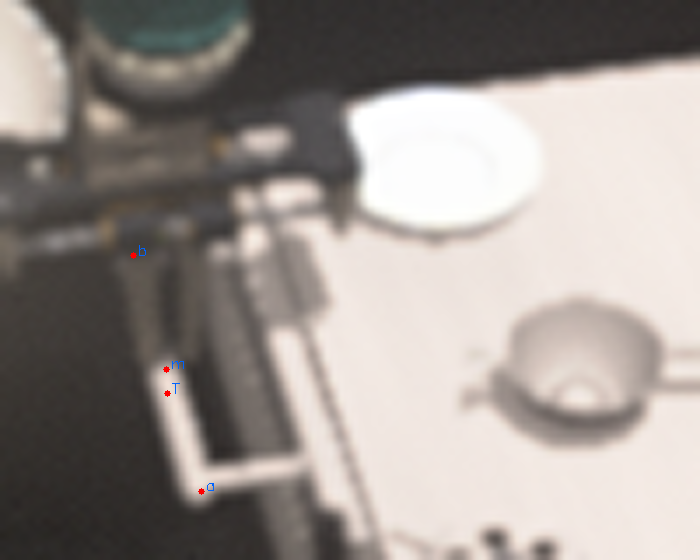

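All three views put the closed tips just above the bar (side view: tip at about (425,500), bar middle `m` at (427,511), reported TCP at (426,541)). The real tips are therefore ~28 mm higher than the reported TCP. This also explains how the fingers started clear of the deck. I'll open, go down 29 mm and close again.

{"fn": "play_rows", "kwargs": {"commands": [[[0,0,0,-0.01,0,0,0.046],[0,0,0,-0.01,0,0,0.046],[0,0,0,-0.01,0,0,0.046],[0,0,0,-0.01,0,0,0.046],[0,0,0,0.005,0,0,0.046],[0,0,0,0.02,0,0,0.046],[0,0,0,0.029,0,0,0.046],[0,0,0,0.029,0,0,0.046]]]}}

```text
t: 7.95
position: [0.598, 0.1321, 0.1103]
ee_rot: [0.705, 0.015, 0.708, -0.016]
force: [-0.1, -0.6, -0.2]
finger_gap: 0.501
```

{"fn": "play_rows", "kwargs": {"commands": [[[0,0,0,0,0,0,0.005],[0,0,0,0,0,0,0.005],[0,0,0,0,0,0,0.005],[0,0,0,0,0,0,0.005],[0,0,0,0,0,0,0.005],[0,0,0,0,0,0,0.005]]], "force": 30}}

```text
t: 8.55
position: [0.5981, 0.1327, 0.1133]
ee_rot: [0.706, 0.015, 0.708, -0.016]
force: [-5.5, 0.0, 4.8]
finger_gap: 0.141
```

```bash
python3 - <<'E'
from workcell import robot, grab_frame, get_calibration
import cv2
from h import *
o=robot.get_obs();q=o['ee_rot'];print(o['t'],o['position'],o['force'],o['finger_gap']*91.9);print(R.from_quat(np.r_[q[1:],q[0]]).as_matrix().round(3))
for n,(x0,y0,w,h,f) in {"side":(190,150,90,80,8),"wrist":(0,0,512,384,1.5)}.items():
    cv2.imwrite(f"pics/{n}8.png",cv2.resize(grab_frame(n)[y0:y0+h,x0:x0+w,::-1],None,fx=f,fy=f,interpolation=cv2.INTER_CUBIC))
E
```

```text
8.55 [0.59807962 0.13270817 0.11330769] [-5.48615629  0.01723018  4.75297324] 12.93916668724798
[[-0.003  0.044  0.999]
 [-0.     0.999 -0.044]
 [-1.    -0.    -0.003]]
```

View pics/side8.png

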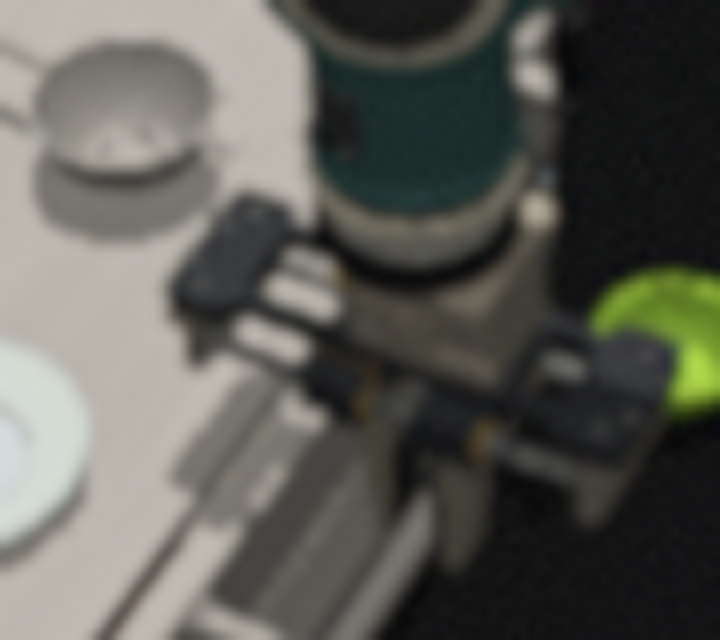

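View pics/wrist8.png

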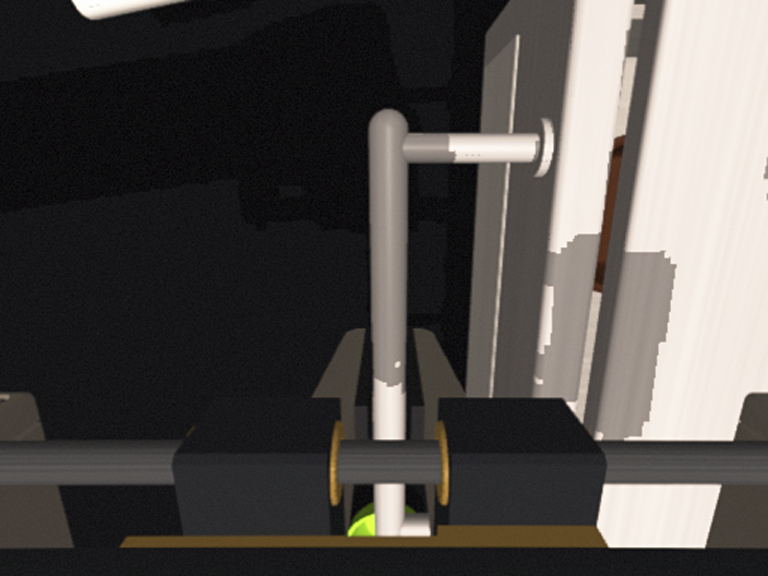

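The bar is now gripped (gap 12.9 mm, a squeezed 14 mm bar). I'll pull gently along tool -z with ramped steps.

{"fn": "play_rows", "kwargs": {"commands": [[[0,0,0,0,0,-0.003,0.005],[0,0,0,0,0,-0.009,0.005],[0,0,0,0,0,-0.017,0.005],[0,0,0,0,0,-0.026,0.005],[0,0,0,0,0,-0.035,0.005],[0,0,0,0,0,-0.043,0.005],[0,0,0,0,0,-0.049,0.005],[0,0,0,0,0,-0.052,0.005]]]}}

```text
t: 9.45
position: [0.5497, 0.1348, 0.1133]
ee_rot: [0.709, 0.016, 0.705, -0.015]
force: [6.3, -0.6, -4.1]
finger_gap: 0.14
```

{"fn": "play_rows", "kwargs": {"commands": [[[0,0,0,0,0,-0.003,0.005],[0,0,0,0,0,-0.009,0.005],[0,0,0,0,0,-0.017,0.005],[0,0,0,0,0,-0.026,0.005],[0,0,0,0,0,-0.034,0.005],[0,0,0,0,0,-0.041,0.005],[0,0,0,0,0,-0.046,0.005],[0,0,0,0,0,-0.048,0.005]]]}}

```text
t: 10.25
position: [0.5023, 0.1368, 0.1133]
ee_rot: [0.709, 0.016, 0.705, -0.015]
force: [8.1, 1.2, -8.2]
finger_gap: 0.139
```

```bash
python3 - <<'E'
from workcell import robot, grab_frame, get_calibration
import cv2,pickle
o=robot.get_obs();print(o['t'],o['position'],o['ee_rot'],o['force'],o['finger_gap']*91.9)
C={}
for n,(x0,y0,w,h,f) in {"side":(135,130,145,130,5.5),"scene":(205,105,120,100,6),"wrist":(0,0,512,384,1.5)}.items():
    C[n]=get_calibration(n)
    cv2.imwrite(f"pics/{n}9.png",cv2.resize(grab_frame(n)[y0:y0+h,x0:x0+w,::-1],None,fx=f,fy=f,interpolation=cv2.INTER_CUBIC))
pickle.dump(C,open("c9.pkl","wb"))
E
```

```text
10.25 [0.50229308 0.13676502 0.11332269] [ 0.7089348   0.01600727  0.70492301 -0.01545206] [ 8.07900151  1.20382063 -8.20810955] 12.791414328749754
```

View pics/side9.png

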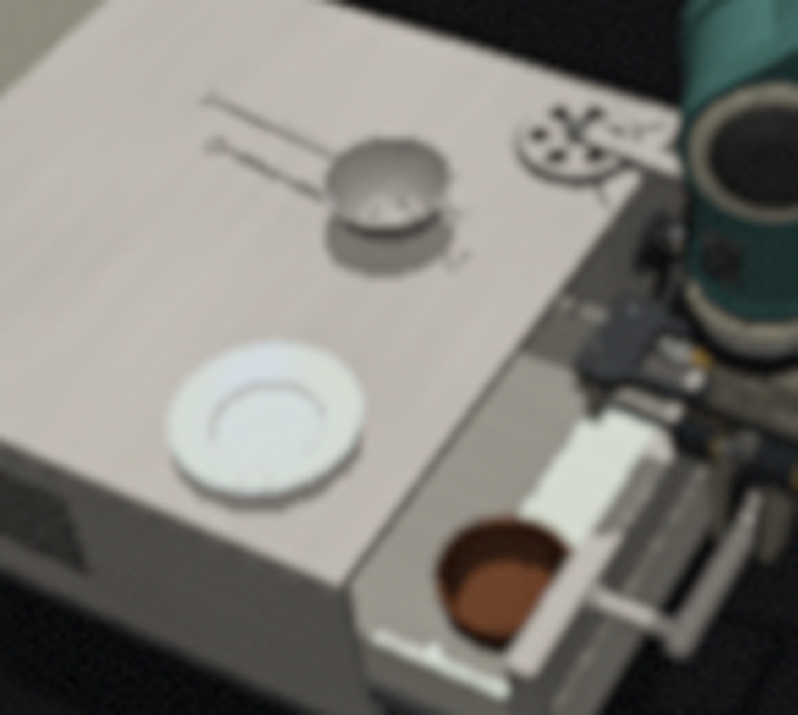

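View pics/wrist9.png

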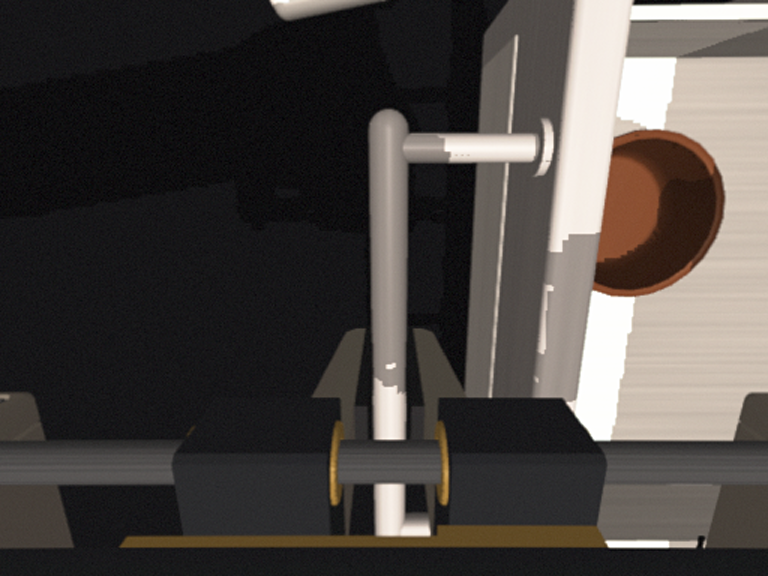

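View pics/scene9.png

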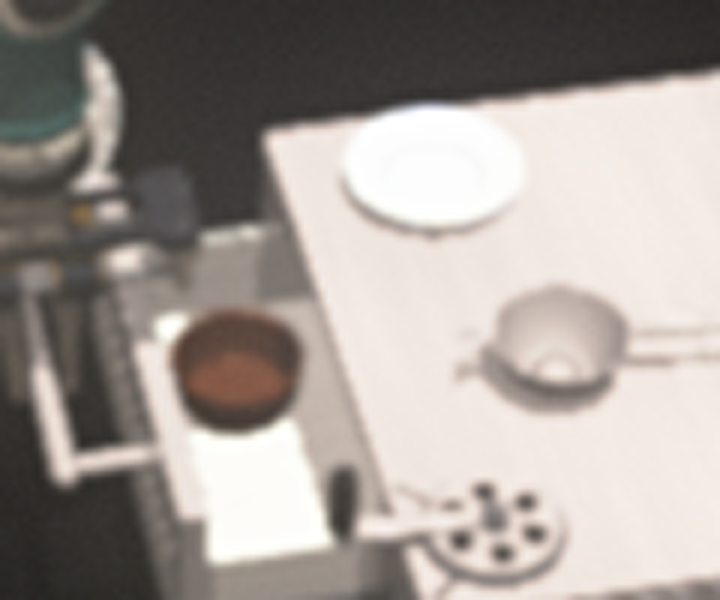

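The dish is upright in the drawer, and the drawer is ~96-97 mm out by the TCP travel. I'll pull about 13 mm more, then check against the mark.

{"fn": "play_rows", "kwargs": {"commands": [[[0,0,0,0,0,-0.003,0.005],[0,0,0,0,0,-0.008,0.005],[0,0,0,0,0,-0.012,0.005],[0,0,0,0,0,-0.013,0.005],[0,0,0,0,0,-0.013,0.005],[0,0,0,0,0,-0.013,0.005]]]}}

```text
t: 11.0
position: [0.4898, 0.1373, 0.1133]
ee_rot: [0.709, 0.016, 0.705, -0.015]
force: [7.7, -0.0, -6.5]
finger_gap: 0.14
```

```bash
python3 - <<'E'
from workcell import robot, grab_frame, get_calibration
import cv2,pickle
o=robot.get_obs();print(o['t'],o['position'],o['ee_rot'],o['force'],o['finger_gap']*91.9)
C={}
for n,(x0,y0,w,h,f) in {"side":(185,190,100,75,8),"scene":(205,105,120,100,6),"wrist":(0,0,512,384,1.5)}.items():
    C[n]=get_calibration(n); im=grab_frame(n)[:,:,::-1]; cv2.imwrite(f"pics/{n}10raw.png",im)
    cv2.imwrite(f"pics/{n}10.png",cv2.resize(im[y0:y0+h,x0:x0+w],None,fx=f,fy=f,interpolation=cv2.INTER_CUBIC))
pickle.dump(C,open("c10.pkl","wb"))
E
```

```text
11.0 [0.48978528 0.1373008  0.11334353] [ 0.70901144  0.01611504  0.70484264 -0.01548999] [ 7.72660416e+00 -3.21083756e-03 -6.49061877e+00] 12.879179732249026
```

View pics/side10.png

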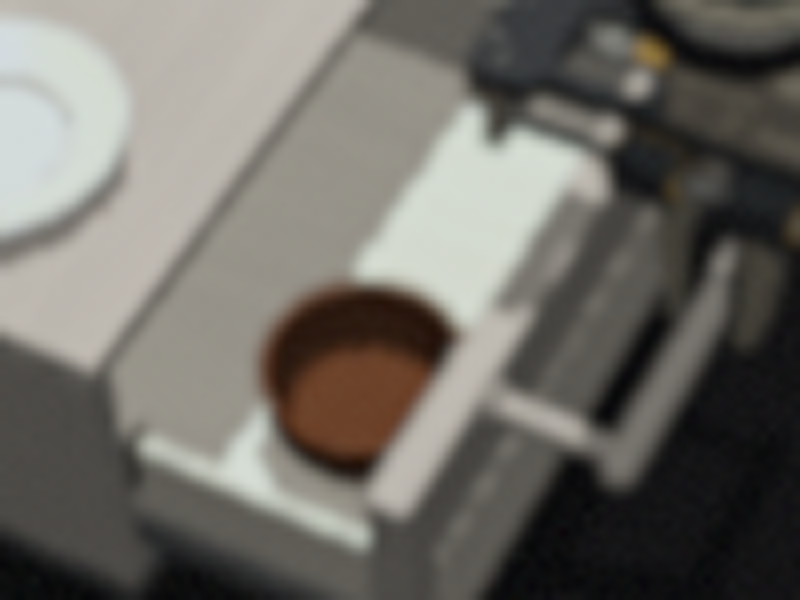

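View pics/wrist10.png

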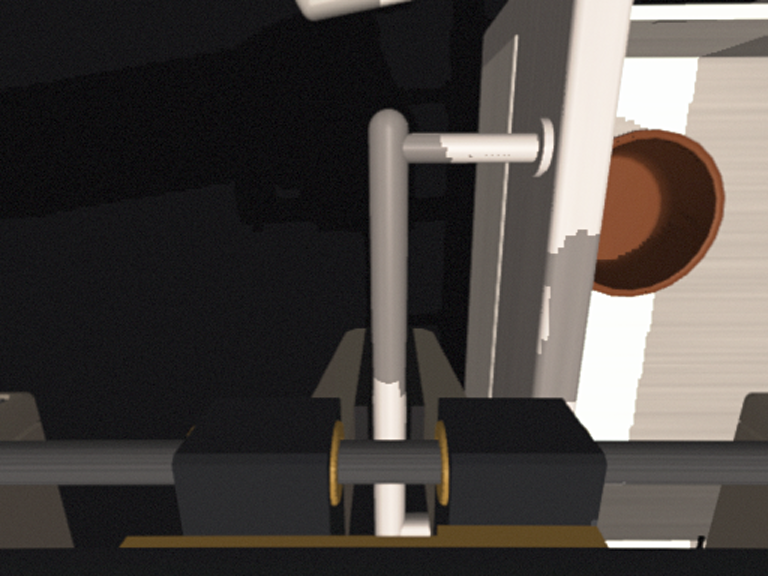

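View pics/scene10.png

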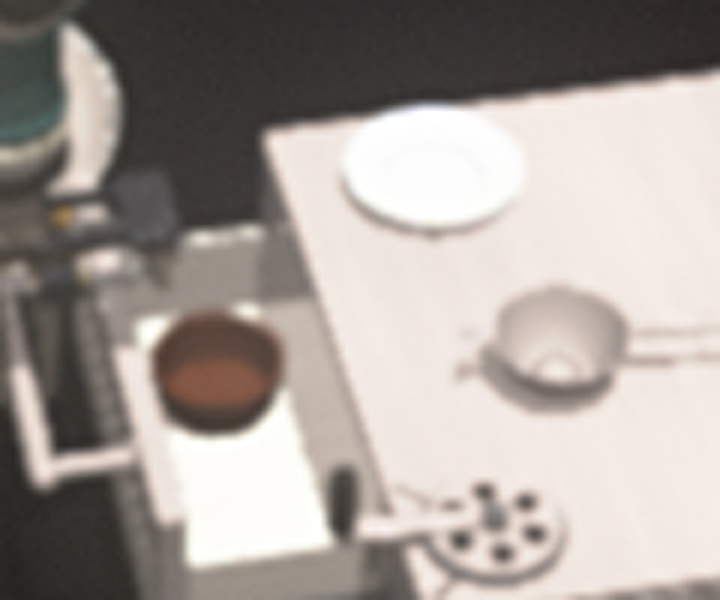

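In the side view the groove shows as a dark notch at (130,455), right at the box's front edge. The dish is upright. I'll measure the bar displacement in both views.

```bash
python3 - <<'E'
from h import *
import pickle,cv2
C1=pickle.load(open("c1.pkl","rb"));C=pickle.load(open("c10.pkl","rb"))
ex=np.array([np.cos(-.044),np.sin(-.044)])
def q(c,p,f,o,z=.16): return onz(c,[[p[0]/f+o[0]-.5,p[1]/f+o[1]-.5]],z)[0][:2]
# bar -y end in scene, +y end in side
a=q(C1["scene"],(77,297),4.2,(225,110));b=q(C["scene"],(43,487),6,(205,105));print("scene",a,b,(a-b)@ex)
a=q(C1["side"],(537,463),3.7,(85,110));b=q(C["side"],(617,483),8,(185,190));print("side",a,b,(a-b)@ex)
# panel top corner +y outer in side ; z .185
a=q(C1["side"],(431,477),3.7,(85,110),.185);b=q(C["side"],(392,510),8,(185,190),.185);print("panel",a,b,(a-b)@ex)
c=C["wrist"];a=q(c,(388,112),1.5,(0,0));b=q(c,(388,535),1.5,(0,0));print("bar now wrist",a,b)
for z in(.11,.13,.15,.17):print(z,"groove -y",q(c,(702,540),1.5,(0,0),z),"side groove",q(C["side"],(130,455),8,(185,190),z))
im=cv2.imread("pics/side10raw.png");cv2.imwrite("pics/gr.png",cv2.resize(im[235:260,190:225],None,fx=20,fy=20,interpolation=cv2.INTER_CUBIC))
E
```

```text
scene [0.59278675 0.0394626 ] [0.4824537 0.0396892] 0.11023623636236073
side [0.60043259 0.22281872] [0.49093091 0.234072  ] 0.10989068944825091
panel [0.6611764  0.28510216] [0.55244791 0.29230698] 0.10894017199733261
bar now wrist [0.4938004  0.23278028] [0.48529342 0.04703068]
0.11 groove -y [ 0.68016331 -0.02040633] side groove [0.68072805 0.26799696]
0.13 groove -y [0.66186866 0.00249558] side groove [0.6720258  0.27913798]
0.15 groove -y [0.64357402 0.02539749] side groove [0.66332356 0.290279  ]
0.17 groove -y [0.62527937 0.0482994 ] side groove [0.65462131 0.30142002]
```

View pics/gr.png

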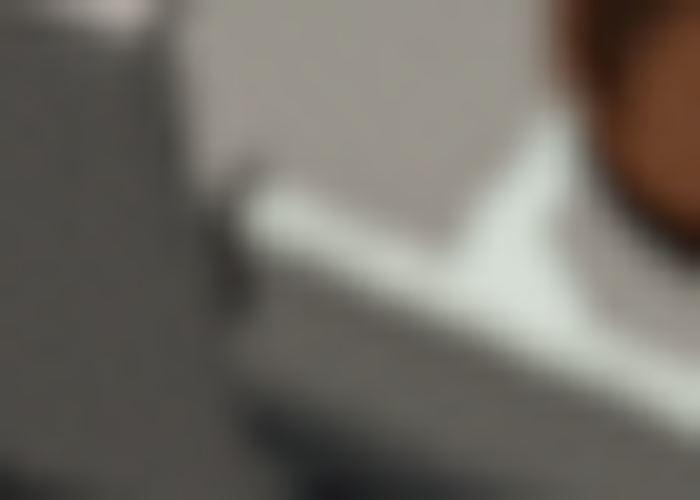

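Displacement reads 110.2, 109.9 and 108.9 mm from three features, and the groove sits at the box edge. I'll hold briefly and confirm nothing drifts.

{"fn": "play_rows", "kwargs": {"commands": [[[0,0,0,0,0,0,0.005],[0,0,0,0,0,0,0.005],[0,0,0,0,0,0,0.005],[0,0,0,0,0,0,0.005],[0,0,0,0,0,0,0.005]]]}}

```text
t: 11.65
position: [0.4898, 0.1373, 0.1133]
ee_rot: [0.709, 0.016, 0.705, -0.016]
force: [8.0, -1.0, -6.3]
finger_gap: 0.141
```

```bash
python3 - <<'E'
from workcell import robot, grab_frame
import cv2
o=robot.get_obs();print(o['t'],o['position'],abs(o['qvel']).max(),o['force'],o['finger_gap']*91.9)
a=cv2.imread("pics/scene0.png");b=grab_frame("scene")[:,:,::-1].copy();s=cv2.imread("pics/side0.png");d=grab_frame("side")[:,:,::-1]
cv2.imwrite("pics/fin.png",cv2.resize(b,None,fx=1.5,fy=1.5))
for A,B in((a,b),(s,d)):
    for nm,lo,hi in(("bowl",(35,120,80),(50,255,255)),("wood",(12,90,120),(25,255,255))):
        r=[]
        for I in(A,B):
            m=cv2.inRange(cv2.cvtColor(I,cv2.COLOR_BGR2HSV),lo,hi);m[:130]=m[:130]*(nm=="bowl" or A is s);M=cv2.moments(m,True);r.append((M['m00'],round(M['m10']/max(M['m00'],1),1),round(M['m01']/max(M['m00'],1),1)))
        print(nm,r)
E
```

```text
11.65 [0.48982751 0.13727982 0.11333859] 0.0014287402538919853 [ 8.00695274 -0.98907323 -6.3053307 ] 12.92905547786054
bowl [(384.0, 250.8, 237.2), (384.0, 250.8, 237.2)]
wood [(1037.0, 266.5, 348.7), (1009.0, 265.9, 354.5)]
bowl [(299.0, 273.8, 192.0), (0.0, 0.0, 0.0)]
wood [(1433.0, 340.8, 94.7), (2081.0, 298.5, 79.2)]
```

View pics/fin.png

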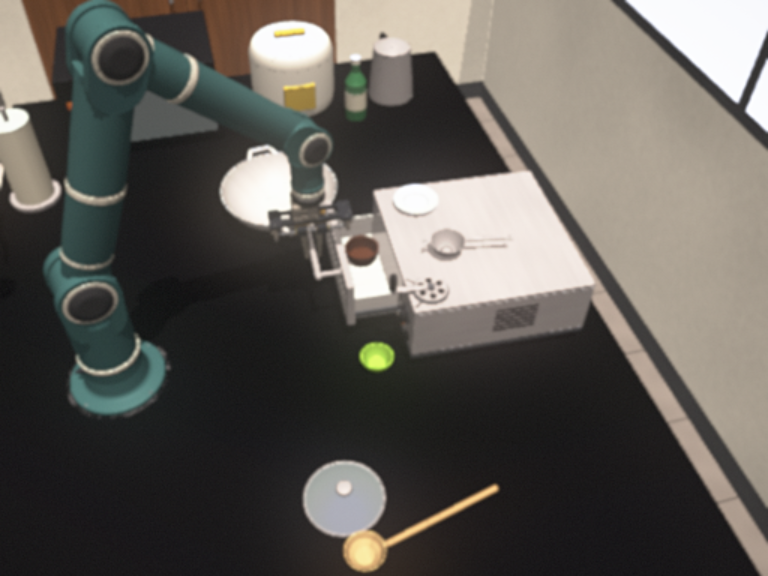

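The final view shows every bystander in its place, the lever at half-open, the dish upright and the drawer held still. Handing in.

```bash
python3 -c "
from workcell import robot
print(robot.job_done())"
```

```text
the job is handed in; nothing more can be done
None
```

I swung the vent lever to its half-open line with the drawer shut, then pulled the drawer to the loading mark. I handed the job in at about 11.7 s, still gripping the handle. No verdict is reported.

**Last checks**
- **Vent lever:** it measured about 2.5–3° (0.05 rad) short of the half-open line, within the 0.12 rad tolerance. I measured this just after releasing the lever. In the last scene picture it looked unchanged.
- **Drawer:** it was 108.9, 109.9 and 110.2 mm out by three image features, with the groove at the box's front edge. It was at rest, held by the fingers against about 8 N of spring pull (grip set to 30 N).
- **Dish and bystanders:** the dish stood upright in the drawer. The pinch bowl's position in the scene view was identical to the start, and the other bystanders looked unmoved by eye.

**What failed or disagreed**
- **First grasp of the handle:** it closed on nothing, because the fingertips sit about 28 mm above the reported TCP height. I opened, lowered 29 mm and gripped the bar.
- **Lever's starting angle:** when I first measured it, the lever read about 0.19 rad past shut rather than 0. I don't know whether it began there or my first move nudged it.
- **Colour check at the end:** it was inconclusive for the ladle, since the ladle mask changed slightly. It was also inconclusive for the bowl in the side view, where the bowl was no longer detected, probably because the arm hid it.

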